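Set a stand leg to length and close its cam lever

TASK

Pull the sliding leg of the work stand out by its foot bar until the bar lines up with the pointer on the rule, and hold it there against its return spring. With the leg held at that mark, push the cam lever sideways until it is fully closed along the leg (only then, never with the leg off the mark). Finish while still holding the foot bar at the mark with the lever closed: do not let go (the clamp screw is still slack and the leg would spring back), and leave the mug, jar and hammer alone.

Things in the scene. Friction and masses are not known exactly. Their poses are not given: they have to be found in the camera images.
- stand: fixed plywood board on which a telescopic leg's outer tube is clamped level. Origin on the bench under the collar's mouth; x runs along the tube away from the foot bar (the leg slides out to -x, roughly towards the robot), y to the lever's side, z up. Board: x -170 to 300, y -183 to 193 mm, top at z = 12 mm
- collar_mouth (a point): centre of the front face of the black collar (42 mm diameter, stand x = 0 to 50 mm; the 32 mm outer tube goes on behind it), on the leg axis 55 mm above the bench. Fixed
- leg (a joint): how far the leg is pulled out, m: 0 fully in (where it starts) to 0.09. A spring draws it in with about 5 N at 0 rising to 8 N at 0.09, so it runs back in if let go, even with the lever closed (its clamp screw is still slack). Foot bar centre at stand x = -(50 mm + joint)
- foot_bar (a point): point on the leg's axis in the foot bar at its end, axes as the stand's. Level smooth square steel bar 14 x 14 mm along stand y, from y = -118 to +168 mm of this point, centre 55 mm above the bench, free underneath. Fingers straddling it can slide along it, so one gripper can hold the leg and push the lever with its fingers' side
- lever (a joint): angle of the cam lever, rad: 0 closed (parallel to the leg, against its stop), 0.32 to 0.50 at the start, at most 0.7; opening swings its tip to +y of the stand. A friction hinge of 0.25 N m: it stays where it is left
- lever_pivot (a point): the lever's upright hinge axis, at stand x = 10, y = 26, z = 74 mm. The lever is a straight bar 175 mm long from here, 10 mm wide, 16 mm high (z = 66 to 82 mm above the bench), so it passes 4 mm above the foot bar; hinge boss of 22 mm diameter up to z = 88 mm
- lever_tip (a point): free end of the lever, 175 mm from the pivot, at mid-height; it reaches past the foot bar at every mark
- pointer (a point): tip of the brass pointer that marks the wanted length, 57 mm above the bench, just past the -y end of the foot bar (stand y = -124 mm), on a fixed saddle 22 x 30 mm on the rule. Axes as the stand's. The leg is at the mark when foot_bar and pointer have the same stand x (leg then 0.03 to 0.065)
- mug: white mug, 80 mm wide, 90 mm high, left of the board; origin at the centre of its underside; leave alone
- jar: glass jar with steel lid, 68 mm wide, 90 mm high, left of the board; origin at the centre of its underside; leave alone
- hammer: hammer lying on the bench, right of the board; leave alone

How it is judged:
By the outcome, as a careful person would: the job done as asked, in the order asked, and still so for the second after the job is handed in, while the arm keeps its last pose, push and grip.
It also fails if it takes over 40 s, if anything falls off the work surface, if the arm or the gripper's body presses on something with over 40 N, if the wrist force passes 120 N, or if a joint passes its speed limit or range.

ROBOT

A 6-joint arm with a two-finger parallel gripper is mounted at the origin on the work surface. World frame = base frame: x ahead of the robot, y to its left, z up, the work surface at z = 0. Lengths are in mm, angles in rad, forces in N, time in s.
With the tool pointing down it reaches from about 350 to 975 mm from the base axis. Payload 7.1 kg.
Tool frame: the origin (TCP) lies midway between the tips of the shut fingers; the grasp point (between the pads) lies 19 mm behind it (ctrl.grasp_offset is the distance from the TCP to the grasp point, in mm); z points along the fingers, y is the line along which they close (so a half turn about z gives the same grasp; the last joint's range is limited). The gripper opens to 88 mm and grips with 3 to 60 N. Pads are 20 mm wide; open, the fingers measure 115 mm over their backs; the gripper's body (75 mm by 178 mm) begins 61 mm behind the grasp point.
Start: joints at [-1.173, 0.423, 1.63, -0, 1.089, -0.019], TCP at [253.038, -571.469, 222.675] pointing down, gripper open.
Joint ranges: [-3, 3], [-0.9, 2.11], [0.09, 2.58], [-1.31, 4.45], [0.11, 2.69], [-2.54, 2.54]. Speed limits (rad/s): [2.39, 2.39, 3.01, 3.14, 3.14, 3.14].

INTERFACE

Orientations are given as a rotation vector (axis times angle).
In Python, from workcell import ctrl gives the robot as it stands. The module is installed in compiled form; this text tells all that it offers.
- The arm moves only by the tool servo_tool, never from a script. Its argument "rows" is a list of rows, each a list of 7 numbers: the turn, a rotation vector about the tool's x, y, z as a fraction of full scale, then the shift along the tool's x, y, z as a fraction of full scale, then the finger opening in mm, from 0 to 87.8. A call has 1 to 10 rows; each row is the pose to reach, as a shift and turn from the pose commanded when the call began, along the tool's axes at that moment; what a row does not reach only later rows make up. Full scale, the value 1, is 20 cm for a shift and 1.5 rad for a turn. A row lasts 1/8 s, in which the tool goes at most 62.5 mm and 10.7 degrees, less where a joint would pass 70% of its speed; a pose out of reach is approached as far as the arm can. A call with a number of a shift or a turn outside -1 to 1 is refused whole. A call with a gripper value outside its range is refused whole. The fingers move at their own pace and stop on an object; the grip force is fixed at half the most. Time passes only in rows, so rows that repeat a pose let the fingers close. It gives the time, the measured TCP pose, the force, the opening and the grip force at its end, in the units of the state.
- ctrl.get_obs(): the state, without advancing time (a new reading comes with each control period).
- ctrl.get_image(name): name is "scene" or "top"; returns (picture, depth): 400x640x3 uint8, red, green, blue; 400x640 float32, mm along the optical axis (not along the pixel's ray), 0 where there is no reading.
- ctrl.camera_info(name): a dict with "intrinsics" (3x3 intrinsics, pixels), "k1" (the pictures are not rectified: a ray, as slopes to the right and down, at radius r is drawn at 1 + k1 r^2 times it, then the intrinsics apply), "R" (3x3) and "t" (3): a world point X has camera coordinates R X + t. Camera axes: x right, y down, z forward; pixel columns grow to the right and rows downward; lengths in mm; the calibration is good to about 2 mm. A picture is of the moment at which its call begins. camera_info takes no time and is no camera call.
- ctrl.close_job(): hands the job in; it is judged then, once.
The state is a dict: "t": time; "qpos": joint angles; "qvel": joint speeds; "joint_torque": joint torques, N m; "ee_pos": TCP position; "orientation": TCP orientation; "ft_force": force on the tool from outside, world axes, zero at the start; "moment": the same for the moment, N m; "width": finger opening in mm; "grasp_force": force on a finger pad.
Only numpy, scipy, OpenCV 4.12 (cv2) and the standard library are available. Lean on these libraries where they do the work, as an engineer would, in place of code of your own. Each camera call takes 0.05 s, during which the arm holds its last target. There are 200 camera calls.

## Working session

There is one attempt and no reset: what is moved stays moved. The work goes in short steps, Python scripts to look and compute and a tool call to move; the robot and the scene stay as the last step left them, time stands still between calls to the robot, and variables do not carry over. Pictures are saved under pics/ and viewed, at most 10 in all, crops included, and the job is handed in when it is done.

Besides the shell and the picture viewer there is one more tool, called after ">>>" in YAML: its name, and indented under it one key for each argument. servo_tool: Moves the arm, as the interface text tells. Its arguments: {"type":"object","properties":{"rows":{"type":"array","items":{"type":"array","items":{"type":"number"}}}},"required":["rows"]}

```bash
mkdir -p pics; cat > h.py <<'E'
import numpy as np, cv2
from workcell import ctrl
def shot(n,f):
    im,d=ctrl.get_image(n); cv2.imwrite(f'pics/{f}.png',im[:,:,::-1]); np.savez(f'pics/{f}.npz',im=im,d=d); return im,d
def ray(n,uv):
    c=ctrl.camera_info(n);K=np.array(c['intrinsics']);R=np.array(c['R']);t=np.array(c['t'])
    p=cv2.undistortPoints(np.array([[uv]],float),K,np.array([c['k1'],0,0,0.]))[0,0]
    return -R.T@t, R.T@np.array([p[0],p[1],1.])
def onz(n,uv,z):
    o,d=ray(n,uv); return o+d*(z-o[2])/d[2]
def proj(n,X):
    c=ctrl.camera_info(n);R=np.array(c['R']);t=np.array(c['t'])
    return cv2.projectPoints(np.array([X],float),cv2.Rodrigues(R)[0],t,np.array(c['intrinsics']),np.array([c['k1'],0,0,0.]))[0][0,0]
E
python3 - <<'E'
from h import *
for n in('scene','top'):
    shot(n,n+'0'); c=ctrl.camera_info(n); print(n,c, onz(n,(320,200),0))
print(ctrl.get_obs())
E
```

```text
scene {'intrinsics': array([[398.07260002,   0.        , 319.79953369],
       [  0.        , 398.07260002, 195.08751123],
       [  0.        ,   0.        ,   1.        ]]), 'k1': -0.0609167444850947, 'R': array([[-0.38695026,  0.9220555 ,  0.00911847],
       [ 0.69053321,  0.29631465, -0.65981931],
       [-0.61109196, -0.24902065, -0.75136897]]), 't': array([ 232.52904966, -336.02913585, 1645.4645969 ])} [523.98990893 -31.559556     0.        ]
top {'intrinsics': array([[464.14067368,   0.        , 316.09796656],
       [  0.        , 464.14067368, 191.55585178],
       [  0.        ,   0.        ,   1.        ]]), 'k1': 0.010784670971280292, 'R': array([[-0.00470852, -0.99998772, -0.00154668],
       [-0.99783776,  0.00479979, -0.06554978],
       [ 0.0655564 ,  0.00123469, -0.9978481 ]]), 't': array([ -41.99077975,  541.03233106, 1347.64299717])} [516.74797382 -56.03839587   0.        ]
{'t': 0.1, 'qpos': array([-1.17300305e+00,  4.23806882e-01,  1.63060596e+00, -3.93521277e-05,
        1.08859291e+00, -1.89947044e-02]), 'qvel': array([-0.00105979, -0.00308956, -0.00337204,  0.00065439,  0.00067435,
       -0.00227396]), 'joint_torque': array([-9.28606605e-04, -5.45616674e+01, -2.74323642e+01,  6.44809823e-02,
        1.86746480e-02, -5.41911561e-05]), 'ee_pos': array([ 252.83739879, -571.02428761,  221.95590777]), 'orientation': array([-3.07226519e+00, -6.49702954e-01,  4.71458016e-04]), 'ft_force': array([-0.61036248, -0.2566666 , -1.02948261]), 'moment': array([ 0.02300096,  0.00248497, -0.00869662]), 'grasp_force': 0.0, 'width': 87.87247522339422}
```

View pics/top0.png

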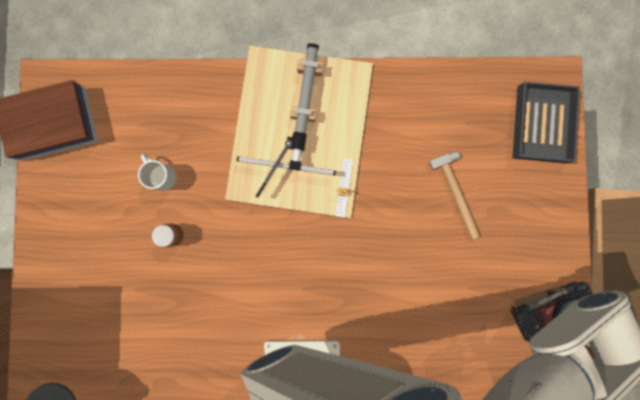

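View pics/scene0.png

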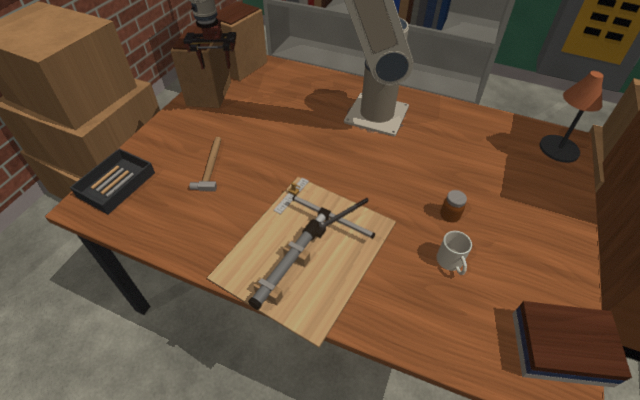

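The top view shows the board with corners near (251,46), (373,62), (352,217) and (226,200). The foot bar runs (238,158)–(346,174), the lever tip is at about (258,195), and the brass pointer at about (346,192). Next I'll fit the stand pose from the board corners and check the other points against it.

```bash
python3 - <<'E'
from h import *
im=np.load('pics/top0.npz')['im']
hsv=cv2.cvtColor(im,cv2.COLOR_RGB2HSV)
print(hsv[190,240],hsv[230,240],hsv[60,270])
x0,y0,x1,y1=215,35,385,230
m=((hsv[...,2]>165)&(hsv[...,0]>13)&(hsv[...,0]<32)&(hsv[...,1]>50)).astype(np.uint8)
mm=np.zeros_like(m);mm[y0:y1,x0:x1]=m[y0:y1,x0:x1]
mm=cv2.morphologyEx(mm,cv2.MORPH_OPEN,np.ones((3,3)))
cs,_=cv2.findContours(mm,0,1);h=cv2.convexHull(np.vstack([c for c in cs if cv2.contourArea(c)>100]))
ap=cv2.approxPolyN(h,4,ensure_convex=True)[0] if hasattr(cv2,'approxPolyN') else cv2.boxPoints(cv2.minAreaRect(h))
ap=np.array(ap,float);print(ap)
W=np.array([onz('top',p,12) for p in ap]);print(W.round(1))
def near(u):return W[np.argmin(np.linalg.norm(ap-u,axis=1))][:2]
P=np.array([near(u) for u in [(251,46),(373,62),(352,217),(226,200)]])
S=np.array([(300,193),(300,-183),(-170,-183),(-170,193.)])
pc=P.mean(0);sc=S.mean(0);H=(S-sc).T@(P-pc)
a=np.arctan2(H[0,1]-H[1,0],H[0,0]+H[1,1]);R=np.array([[np.cos(a),-np.sin(a)],[np.sin(a),np.cos(a)]])
o=pc-R@sc;print('yaw',a,'origin',o,'res',(P-(S@R.T+o)).round(1))
np.savez('pose.npz',R=R,o=o,a=a)
for n,uv,z in [('barL',(238,158),62),('barR',(346,174),62),('tip',(258,195),82),('ptr',(346,192),57)]:
    print(n,(R.T@(onz('top',uv,z)[:2]-o)).round(1))
c=cv2.resize(im[120:220,220:370],None,fx=5,fy=5,interpolation=cv2.INTER_CUBIC);cv2.imwrite('pics/crop.png',c[:,:,::-1])
E
```

```text
[ 20  91 233] [ 12 147 201] [ 24  81 231]
[[374.  60.]
 [351. 218.]
 [224. 200.]
 [248.  44.]]
[[ 936.7 -220.5   12. ]
 [ 462.7 -146.9   12. ]
 [ 517.5  227.3   12. ]
 [ 987.8  158.6   12. ]]
yaw -0.14574001369868073 origin [661.16824816   9.10438522] res [[ 1.8  2.1]
 [ 5.3 -5. ]
 [-3.7  0.4]
 [-3.5  2.5]]
barL [-50.3 163.6]
barR [ -52.5 -148.5]
tip [-147.9   88.5]
ptr [-103.1 -155.7]
```

View pics/crop.png

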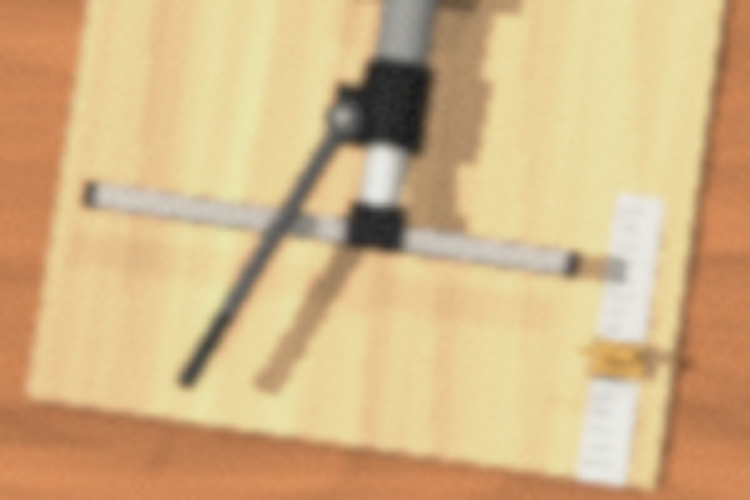

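The crop (scale 5, offset (220,120)) shows the bar ends at about (237,158.6) and (336,172.8), the foot block at (295,165.6), the lever tip at (257.2,196.6) and the pointer tip at about (336,190). I'll refine the pose from the bar itself, then plan the approach.

```bash
cat >> h.py <<'E'
from scipy.spatial.transform import Rotation as Ro
def load():
    p=np.load('pose.npz'); return p['R'],p['o'],float(p['a'])
def plan(sx,sy,z,flip=None):
    """shift/turn (fractions) from current pose to stand (sx,sy), TCP height z, tool down, tool y || stand x"""
    R,o,a=load(); ob=ctrl.get_obs(); C=Ro.from_rotvec(ob['orientation']); 
    best=None
    for s in(1,-1):
        y=np.array([R[0,0],R[1,0],0])*s; zz=np.array([0,0,-1.]); T=np.column_stack([np.cross(y,zz),y,zz])
        r=(C.inv()*Ro.from_matrix(T)).as_rotvec()
        if best is None or np.linalg.norm(r)<np.linalg.norm(best): best=r
    w=np.append(R@[sx,sy]+o,z); d=C.inv().apply(w-ob['ee_pos'])
    print('t',round(ob['t'],2),'target',w.round(1),'turn',(best/1.5).round(4),'shift',(d/200).round(4),'rad',best.round(3)); return w
def where():
    R,o,a=load(); ob=ctrl.get_obs(); print('stand xy',(R.T@(ob['ee_pos'][:2]-o)).round(1),'z',ob['ee_pos'][2].round(1),'F stand',(R.T@ob['ft_force'][:2]).round(1),ob['ft_force'][2].round(1),'w',round(ob['width'],1),'g',round(ob['grasp_force'],1),'t',ob['t'])
E
python3 - <<'E'
from h import *
im=np.load('pics/top0.npz')['im'];hsv=cv2.cvtColor(im,cv2.COLOR_RGB2HSV)
L=onz('top',(237,158.6),62)[:2];Q=onz('top',(336,172.8),62)[:2]
B=onz('top',(295.2,165.6),66)[:2]
print('bar len',np.linalg.norm(L-Q))
y=(L-Q)/np.linalg.norm(L-Q);R=np.column_stack([[y[1],-y[0]],y]);a=np.arctan2(R[1,0],R[0,0])
mid=(L+Q)/2; o=mid-R@[-50,25]; print('yaw',a,'o',o,'block',R.T@(B-o))
a2=np.load('pose.npz');print('board fit',a2['a'],a2['o'])
np.savez('pose.npz',R=R,o=o,a=a)
for n,uv,z in [('tip',(257.2,196.6),82),('pivot',(289.4,143.4),88),('ptr',(336,190),57)]:
    print(n,(R.T@(onz('top',uv,z)[:2]-o)).round(1))
m=((hsv[...,1]>140)&(hsv[...,0]>14)&(hsv[...,0]<30)).astype(np.uint8);m[:183]=0;m[200:]=0;m[:,:330]=0;m[:,352:]=0
M=cv2.moments(m);c=(M['m10']/M['m00'],M['m01']/M['m00']);print('brass',M['m00'],c,(R.T@(onz('top',c,50)[:2]-o)).round(1))
w=plan(-50,125,150); R0=Ro.from_rotvec(ctrl.get_obs()['orientation']).as_matrix();print(R0.round(3))
E
```

```text
bar len 285.8694305884239
yaw -0.14800564140385722 o [658.12079638   7.61231154] block [-46.61843031   0.05572636]
board fit -0.14574001369868073 [661.16824816   9.10438522]
tip [-150.    91.7]
pivot [10.6 23.9]
ptr [ -98.3 -125. ]
brass 29.0 (343.2068965517241, 191.72413793103448) [ -99.8 -146.4]
t 0.1 target [627.1 138.6 150. ] turn [-9.000e-04 -5.000e-04 -6.707e-01] shift [ 3.1476 -2.4863  0.3633] rad [-1.000e-03 -1.000e-03 -1.006e+00]
[[ 0.914  0.405 -0.001]
 [ 0.405 -0.914  0.001]
 [-0.    -0.001 -1.   ]]
```

>>> servo_tool:
  rows:
    - [0,0,-0.1,0.16,-0.13,0,60]
    - [0,0,-0.2,0.33,-0.26,0,60]
    - [0,0,-0.3,0.5,-0.4,0,60]
    - [0,0,-0.4,0.66,-0.53,0,60]
    - [0,0,-0.5,0.83,-0.66,0,60]
    - [0,0,-0.6,0.95,-0.78,0,60]
    - [0,0,-0.67,1,-0.8,0,60]
    - [0,0,-0.67,1,-0.8,0,60]

```text
t: 1.1
ee_pos: [371.4, -343.5, 222.6]
orientation: [-2.38, -2.051, 0.0]
ft_force: [0.5, -0.4, 0.5]
width: 59.8
grasp_force: 0.0
```

```bash
python3 -c "
from h import *
plan(-50,125,150);print(ctrl.get_obs()['qpos'].round(3))"
```

```text
t 1.1 target [627.1 138.6 150. ] turn [-0.0002 -0.0001 -0.0002] shift [2.5732 0.9081 0.3629] rad [-0. -0. -0.]
[-0.77   0.249  1.889 -0.     1.004 -0.622]
```

>>> servo_tool:
  rows:
    - [0,0,0,0.25,0.09,0,45]
    - [0,0,0,0.5,0.18,0,45]
    - [0,0,0,0.75,0.27,0,45]
    - [0,0,0,1,0.36,0,45]
    - [0,0,0,1,0.36,0,45]

```text
t: 1.72
ee_pos: [473.2, -155.2, 222.6]
orientation: [-2.379, -2.052, -0.0]
ft_force: [-0.5, 0.4, 0.1]
width: 44.9
grasp_force: 0.0
```

>>> servo_tool:
  rows:
    - [0,0,0,0.25,0.09,0,45]
    - [0,0,0,0.5,0.18,0,45]
    - [0,0,0,0.75,0.27,0,45]
    - [0,0,0,1,0.36,0,45]
    - [0,0,0,1,0.36,0,45]

```text
t: 2.35
ee_pos: [574.2, 31.0, 222.4]
orientation: [2.38, 2.051, 0.001]
ft_force: [0.8, -1.1, -1.1]
width: 44.8
grasp_force: 0.0
```

>>> servo_tool:
  rows:
    - [0,0,0,0.2,0.06,0.1,45]
    - [0,0,0,0.4,0.12,0.2,45]
    - [0,0,0,0.57,0.19,0.36,45]
    - [0,0,0,0.57,0.19,0.36,45]
    - [0,0,0,0.57,0.19,0.36,45]

```text
t: 2.98
ee_pos: [627.1, 135.0, 150.8]
orientation: [-2.382, -2.048, 0.002]
ft_force: [-0.0, -0.7, 0.1]
width: 44.8
grasp_force: 0.0
```

```bash
python3 -c "
from h import *
where();plan(-50,125,38)
im,_=shot('top','t1');s,_=shot('scene','s1')
cv2.imwrite('pics/c1.png',np.hstack([cv2.resize(im[110:220,220:370],(600,440)),cv2.resize(s[150:330,210:410],(0,0),fx=1,fy=1)[:1]*0+0 if 0 else np.zeros((440,1,3),np.uint8)])[:,:,::-1])"
```

```text
stand xy [-49.5 121.4] z 150.8 F stand [ 0.1 -0.7] 0.1 w 44.8 g 0.0 t 2.975
t 2.98 target [627.1 138.6  38. ] turn [-0.0005  0.0006 -0.0019] shift [ 0.0184 -0.0021  0.5638] rad [-0.001  0.001 -0.003]
```

View pics/s1.png

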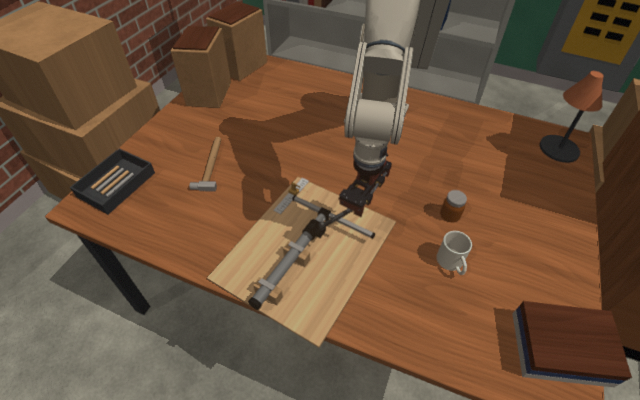

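The gripper is above the bar's lever-side end, at about (362,195) in the scene view, and clear of the lever, mug and jar. I'll descend now.

>>> servo_tool:
  rows:
    - [0,0,0,0.02,0,0.15,45]
    - [0,0,0,0.02,0,0.3,45]
    - [0,0,0,0.02,0,0.42,45]
    - [0,0,0,0.02,0,0.5,45]
    - [0,0,0,0.02,0,0.56,45]
    - [0,0,0,0.02,0,0.56,45]

```text
t: 3.82
ee_pos: [627.8, 140.7, 38.5]
orientation: [-2.381, -2.049, 0.001]
ft_force: [0.5, 0.2, 0.3]
width: 44.9
grasp_force: 0.0
```

```bash
python3 -c "
from h import *
where()"
```

```text
stand xy [-49.6 127.2] z 38.5 F stand [0.4 0.3] 0.3 w 44.9 g 0.0 t 3.825
```

>>> servo_tool:
  rows:
    - [0,0,0,0,0,0,12]
    - [0,0,0,0,0,0,12]
    - [0,0,0,0,0,0,12]
    - [0,0,0,0,0,0,12]
    - [0,0,0,0,0,0,12]
    - [0,0,0,0,0,0,12]

```text
t: 4.58
ee_pos: [628.9, 141.1, 39.1]
orientation: [2.38, 2.049, 0.002]
ft_force: [3.5, -0.5, 2.3]
width: 13.8
grasp_force: 30.0
```

```bash
python3 -c "
from h import *
where()"
```

```text
stand xy [-48.6 127.7] z 39.1 F stand [ 3.5 -0. ] 2.3 w 13.8 g 30.0 t 4.575
```

>>> servo_tool:
  rows:
    - [0,0,0,0,-0.04,0,12]
    - [0,0,0,0,-0.08,0,12]
    - [0,0,0,0,-0.12,0,12]
    - [0,0,0,0,-0.16,0,12]
    - [0,0,0,0,-0.2,0,12]
    - [0,0,0,0,-0.24,0,12]
    - [0,0,0,0,-0.24,0,12]
    - [0,0,0,0,-0.24,0,12]
    - [0,0,0,0,-0.24,0,12]

```text
t: 5.7
ee_pos: [582.0, 148.2, 39.1]
orientation: [2.379, 2.049, 0.004]
ft_force: [4.8, -1.0, -0.2]
width: 13.7
grasp_force: 30.0
```

```bash
python3 -c "
from h import *
where()
im,_=shot('top','t2');s,_=shot('scene','s2')
a=cv2.resize(im[150:205,230:360],None,fx=6,fy=6,interpolation=2)
b=cv2.resize(s[165:205,265:395],None,fx=6,fy=6,interpolation=2)
cv2.imwrite('pics/c2.png',np.vstack([a,b])[:,:,::-1]);print(a.shape,b.shape)"
```

```text
stand xy [-96.1 127.8] z 39.1 F stand [ 4.9 -0.3] -0.2 w 13.7 g 30.0 t 5.7
(330, 780, 3) (240, 780, 3)
```

View pics/c2.png

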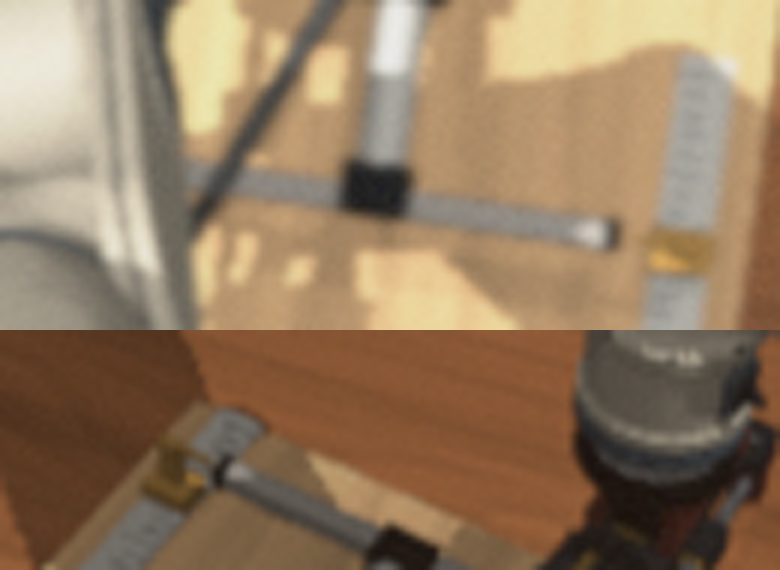

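The top view shows the bar end at about (332,188.7) and the saddle at (343,192). The bar is still a little short of the pointer, so I'll zoom in there.

```bash
python3 -c "
from h import *
ims=[np.mean([ctrl.get_image(n)[0].astype(float) for _ in range(4)],0) for n in('top','scene')]
np.savez('pics/avg.npz',top=ims[0],scene=ims[1])
R,o,a=load()
a=np.clip(cv2.resize(ims[0][178:203,318:358],None,fx=14,fy=14,interpolation=2)*1.3,0,255)
b=np.clip(cv2.resize(ims[1][173:198,280:320],None,fx=14,fy=14,interpolation=2)*1.3,0,255)
o_=a.shape[1]
cv2.imwrite('pics/c3.png',cv2.resize(np.vstack([a,b])[:,:,::-1],None,fx=.85,fy=.85))
for x in(-94,-98.3,-102): print(x,proj('top',[*(R@[x,-124]+o),57]),proj('scene',[*(R@[x,-124]+o),57]))
print('bar',proj('top',[*(R@[-97.5,-118]+o),62]),proj('scene',[*(R@[-97.5,-118]+o),62]))
"
```

```text
-94 [335.87306617 188.45221302] [297.6967262  187.09167679]
-98.3 [335.66228367 189.93787757] [298.42308773 186.26256404]
-102 [335.48084568 191.21673689] [299.0459333  185.55163538]
bar [333.68575024 189.23912206] [299.78818915 186.09071003][ WARN:0@3.955] global loadsave.cpp:1063 imwrite_ Unsupported depth image for selected encoder is fallbacked to CV_8U.
```

View pics/c3.png

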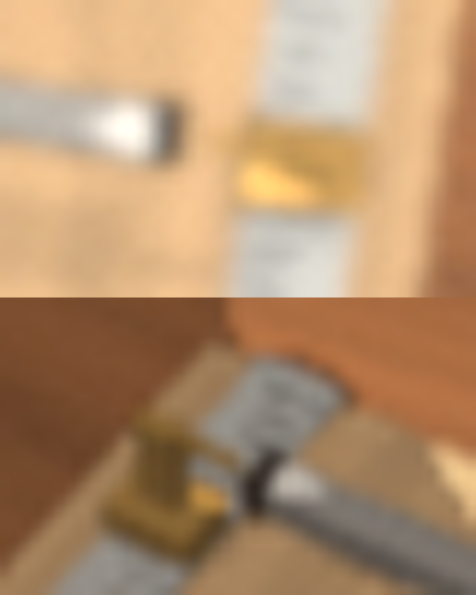

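```bash
python3 - <<'E'
from h import *
R,o,a=load()
f=lambda n,uv,z:(R.T@(onz(n,uv,z)[:2]-o)).round(1)
print('scene tip',f('scene',(300.2,186.8),57),'bar end',f('scene',(302.0,188.3),55))
print('top tip',f('top',(334.8,189.3),57),'bar end',f('top',(318+172/11.9,178+130/11.9),62),'saddle',f('top',(343.6,192.3),50))
z=np.load('pics/avg.npz')
# bar centreline in top view: dark/grey low-saturation profile centroid, columns 301..327
im=z['top'];sat=im.max(2)-im.min(2)
pts=[]
for c in range(302,328):
    col=sat[176:198,c]; bg=np.median(col); w=np.clip(bg-15-col,0,None)
    if w.sum()>0: pts.append(f('top',(c,176+(w*np.arange(22)).sum()/w.sum()),62))
pts=np.array(pts);l=np.polyfit(pts[:,1],pts[:,0],1);print('top bar line slope',l[0],'x at -124',np.polyval(l,-124),'at -60',np.polyval(l,-60),'res',np.std(pts[:,0]-np.polyval(l,pts[:,1])))
# pointer arm: yellowness profile vs rows in columns 334..338
for c in range(334,341):
    y=(im[180:200,c,0]+im[180:200,c,1])/2-im[180:200,c,2]; print(c,y.round(0).astype(int))
im=z['scene']
for c in range(292,304):
    print('s',c,((im[178:196,c,0]+im[178:196,c,1])/2-im[178:196,c,2]).round(0).astype(int))
E
```

```text
scene tip [ -99.4 -117.8] bar end [ -98.4 -110.2]
top tip [ -96.8 -121.3] bar end [ -97.1 -114.4] saddle [-101.3 -147.7]
top bar line slope 0.004478108687170748 x at -124 -97.13213147623608 at -60 -96.84553252025717 res 0.08775500278756848
334 [58 57 58 58 58 57 55 52 52 54 55 55 56 57 58 58 58 58 57 55]
335 [58 59 58 58 58 57 57 57 58 60 59 58 57 57 56 56 56 55 54 54]
336 [58 58 58 59 58 58 58 58 59 62 61 58 56 55 55 52 51 49 48 46]
337 [59 58 58 58 58 57 56 56 59 62 62 58 59 60 56 47 39 35 32 30]
338 [56 56 54 52 52 50 49 51 55 61 64 66 74 77 68 43 25 19 17 15]
339 [46 45 42 39 36 34 35 39 52 63 68 76 88 94 80 43 16 11  9  8]
340 [29 27 24 22 18 17 18 28 50 65 70 77 91 97 84 45 14  8  7  6]
s 292 [42 41 40 41 46 49 42 37 38 39 39 40 48 50 44 34 17  8]
s 293 [41 42 41 41 45 50 46 38 37 36 37 37 44 50 47 39 26 12]
s 294 [40 40 41 42 43 47 47 36 34 35 34 36 42 49 50 43 33 16]
s 295 [39 41 42 41 40 41 43 41 30 26 34 43 46 49 50 45 34 20]
s 296 [40 41 41 40 39 33 33 41 22 14 39 66 61 50 44 36 29 25]
s 297 [41 40 40 38 30 18 20 35 26 11 29 67 68 45 34 30 31 36]
s 298 [40 40 39 30 17  9 10 23 35 16 14 48 61 35 27 29 36 41]
s 299 [40 36 27 17  9  7  7 16 30 21 10 19 23 16 28 36 39 42]
s 300 [35 23 12  9  8  8  7  9 16 15  8  8 10 21 37 42 42 43]
s 301 [21 11  7  7  7  7  7  7  8  9  8  8 10 24 38 43 43 43]
s 302 [15  7  6  7  7  7  7  6  7  7  8  8  9 21 37 44 43 43]
s 303 [18  8  6  7  7  7  7  6  8 10 11 10  8 16 32 43 43 42]
```

```bash
python3 - <<'E'
from h import *
R,o,a=load()
f=lambda n,uv,z:(R.T@(onz(n,uv,z)[:2]-o))
z=np.load('pics/avg.npz');im=z['scene'];yel=(im[...,0]+im[...,1])/2-im[...,2]
# arm ridge (yellow local max) per column
for c in range(295,301):
    r=np.arange(183,189);y=yel[183:189,c];k=np.argmax(y[1:-1])+1;d=(y[k-1]-y[k+1])/(2*(y[k-1]-2*y[k]+y[k+1]));print('arm',c,183+k+d,f('scene',(c,183+k+d),57).round(1))
# bar silhouette: low-yellow band edges per column at half level
for c in range(306,326,3):
    y=yel[180:210,c]; w=np.clip(y.max()*.5-y,0,None); lo=np.where(y<.5*y.max())[0]
    r0,r1=lo[0],lo[-1]; h=.5*y.max()
    e0=180+r0-1+(y[r0-1]-h)/(y[r0-1]-y[r0]) ; e1=180+r1+(h-y[r1])/(y[r1+1]-y[r1]) if r1<29 else np.nan
    print('bar',c,e0,e1,f('scene',(c,(e0+e1)/2),55).round(1))
E
```

```text
arm 295 183.9857142857143 [-100.9 -139.1]
arm 296 184.80357142857142 [ -99.6 -134.3]
arm 297 185.12694300518135 [-100.1 -130.7]
arm 298 185.890243902439 [ -99.  -126.1]
arm 299 186.1 [ -99.9 -122.8]
arm 300 186.48076923076923 [-100.2 -119.1]
bar 306 179.66216216216216 192.88095238095238 [-112.8 -104. ]
bar 309 188.72093023255815 194.67521367521368 [-97.8 -83. ]
bar 312 189.43627450980392 196.5551181102362 [-98.2 -71.8]
bar 315 190.95977011494253 197.77238805970148 [-98.2 -60.5]
bar 318 192.3360655737705 199.2159090909091 [-98.2 -49.2]
bar 321 194.46875 200.75480769230768 [-96.6 -37. ]
bar 324 195.68309859154928 nan [nan nan]
```

>>> servo_tool:
  rows:
    - [0,0,0,0,-0.005,0,14.6]
    - [0,0,0,0,-0.008,0,15]
    - [0,0,0,0,-0.008,0,15]
    - [0,0,0,0,-0.008,0,15]

```text
t: 6.7
ee_pos: [580.9, 148.4, 39.1]
orientation: [2.379, 2.049, 0.005]
ft_force: [6.9, -2.0, -1.1]
width: 14.9
grasp_force: 3.6
```

```bash
python3 -c "
from h import *
where()"
```

```text
stand xy [-97.2 127.9] z 39.1 F stand [ 7.1 -1. ] -1.1 w 14.9 g 3.6 t 6.7
```

>>> servo_tool:
  rows:
    - [0,0,0,-0.03,-0.003,0,15]
    - [0,0,0,-0.06,-0.003,0,15]
    - [0,0,0,-0.09,-0.003,0,15]
    - [0,0,0,-0.11,-0.003,0,15]
    - [0,0,0,-0.11,-0.003,0,15]
    - [0,0,0,-0.11,-0.003,0,15]

```text
t: 7.45
ee_pos: [577.7, 127.3, 39.7]
orientation: [2.379, 2.048, 0.008]
ft_force: [6.4, 0.0, 0.6]
width: 15.5
grasp_force: 3.4
```

```bash
cat > meas.py <<'E'
from h import *
where()
R,o,a=load()
f=lambda n,uv,z:(R.T@(onz(n,uv,z)[:2]-o))
ims={n:np.mean([ctrl.get_image(n)[0].astype(float) for _ in range(6)],0) for n in('top','scene')}
np.savez('pics/avg2.npz',**ims)
im=ims['top'];yel=(im[...,0]+im[...,1])/2-im[...,2]
def half(y,base):  # sub-pixel edges of the low band
    h=.5*np.median(np.sort(y)[-8:]); lo=np.where(y<h)[0]; r0,r1=lo[0],lo[-1]
    return base+r0-1+(y[r0-1]-h)/(y[r0-1]-y[r0]), base+r1+(h-y[r1])/(y[r1+1]-y[r1])
def rep(n,cols,ra,rb):
    im=ims[n];yel=(im[...,0]+im[...,1])/2-im[...,2];p=[]
    for c in cols:
        e=half(yel[ra:rb,c],ra)
        if 3<e[1]-e[0]<9: p.append(f(n,(c,np.mean(e)),55))
    p=np.array(p); print(n,'bar x median',np.median(p[:,0]).round(2),'sd',p[:,0].std().round(2),'n',len(p),'y',p[:,1].min().round(),p[:,1].max().round())
def arm(n,cols,ra,rb):
    im=ims[n];yel=(im[...,0]+im[...,1])/2-im[...,2]
    for c in cols:
        y=yel[ra:rb,c];k=np.argmax(y[1:-1])+1;d=(y[k-1]-y[k+1])/(2*(y[k-1]-2*y[k]+y[k+1]));print(n,'arm',c,f(n,(c,ra+k+d),57).round(1))
rep('top',range(304,327),177,199); rep('scene',range(308,320),183,207)
arm('top',range(335,338),187,192); arm('scene',range(296,301),183,189)
E
python3 meas.py
```

```text
stand xy [-97.1 106.5] z 39.7 F stand [6.3 1. ] 0.6 w 15.5 g 3.4 t 7.45
top bar x median -96.92 sd 0.13 n 23 y -96.0 -32.0
scene bar x median -98.64 sd 0.83 n 12 y -87.0 -45.0
top arm 335 [ -97.5 -122. ]
top arm 336 [ -97.1 -124.8]
top arm 337 [ -96.8 -127.7]
scene arm 296 [ -99.4 -134.2]
scene arm 297 [-100.3 -130.9]
scene arm 298 [ -99.3 -126.3]
scene arm 299 [-100.4 -123.1]
scene arm 300 [-101.3 -119.8]
```

>>> servo_tool:
  rows:
    - [0,0,0,-0.0,-0.003,0,14.5]
    - [0,0,0,-0.03,-0.003,0,14.5]
    - [0,0,0,-0.06,-0.003,0,14.5]
    - [0,0,0,-0.1,-0.003,0,14.5]
    - [0,0,0,-0.14,-0.003,0,14.5]
    - [0,0,0,-0.17,-0.003,0,14.5]
    - [0,0,0,-0.2,-0.003,0,14.5]
    - [0,0,0,-0.2,-0.003,0,14.5]

```text
t: 9.05
ee_pos: [571.4, 88.0, 39.8]
orientation: [2.379, 2.048, 0.009]
ft_force: [6.1, 2.6, 1.4]
width: 14.8
grasp_force: 4.2
```

```bash
python3 meas.py
```

```text
stand xy [-97.6  66.8] z 39.8 F stand [5.6 3.5] 1.4 w 14.8 g 4.2 t 9.05
top bar x median -97.47 sd 0.09 n 23 y -96.0 -32.0
scene bar x median -98.26 sd 0.33 n 12 y -87.0 -45.0
top arm 335 [ -97.1 -121.9]
top arm 336 [ -96.9 -124.8]
top arm 337 [ -96.3 -127.6]
scene arm 296 [ -99.6 -134.3]
scene arm 297 [-100.1 -130.7]
scene arm 298 [ -98.9 -126.1]
scene arm 299 [ -99.9 -122.8]
scene arm 300 [ -99.8 -118.9]
```

>>> servo_tool:
  rows:
    - [0,0,0,-0.03,-0.001,0,14.5]
    - [0,0,0,-0.06,-0.001,0,14.5]
    - [0,0,0,-0.09,-0.001,0,14.5]
    - [0,0,0,-0.12,-0.001,0,14.5]
    - [0,0,0,-0.12,-0.001,0,14.5]
    - [0,0,0,-0.12,-0.001,0,14.5]

```text
t: 10.4
ee_pos: [568.0, 65.8, 39.8]
orientation: [2.379, 2.048, 0.011]
ft_force: [7.9, 10.8, 0.9]
width: 14.4
grasp_force: 12.6
```

```bash
python3 -c "
from h import *
where()"
```

```text
stand xy [-97.7  44.2] z 39.8 F stand [ 6.2 11.9] 0.9 w 14.4 g 12.6 t 10.4
```

>>> servo_tool:
  rows:
    - [0,0,0,0,0,0,15]
    - [0,0,0,-0.005,0,0,15]
    - [0,0,0,-0.01,0,0,15]
    - [0,0,0,-0.01,0,0,15]

```text
t: 10.9
ee_pos: [568.0, 65.7, 39.8]
orientation: [2.381, 2.048, 0.014]
ft_force: [7.7, 23.1, -0.3]
width: 14.8
grasp_force: 14.8
```

```bash
python3 meas.py; python3 -c "
from h import *
im=np.load('pics/avg2.npz')['scene'];cv2.imwrite('pics/c4.png',cv2.resize(im[160:250,280:400],None,fx=6,fy=6,interpolation=2)[:,:,::-1].clip(0,255).astype('uint8'))"
```

```text
stand xy [-97.7  44.2] z 39.8 F stand [ 4.2 23.9] -0.3 w 14.8 g 14.8 t 10.9
top bar x median -97.43 sd 0.1 n 23 y -96.0 -32.0
scene bar x median -98.38 sd 0.52 n 12 y -88.0 -46.0
top arm 335 [ -96.3 -121.8]
top arm 336 [ -96.7 -124.8]
top arm 337 [ -96.4 -127.6]
scene arm 296 [ -99.6 -134.3]
scene arm 297 [-100.  -130.7]
scene arm 298 [ -98.9 -126. ]
scene arm 299 [ -99.9 -122.8]
scene arm 300 [ -99.8 -118.9]
```

View pics/c4.png

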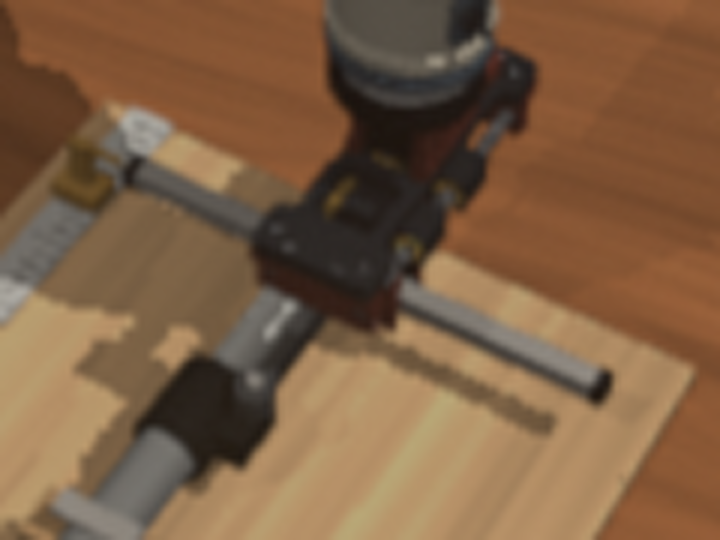

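The lever lies alongside the leg, emerging at about (300,330) in the crop, and it didn't move under 24 N. I'll ease the grip slightly to confirm that the stop, not bar friction, is taking this force.

>>> servo_tool:
  rows:
    - [0,0,0,0,-0.002,0,15.6]
    - [0,0,0,0,-0.002,0,15.6]
    - [0,0,0,0,-0.002,0,15.6]

```text
t: 11.88
ee_pos: [567.7, 65.8, 39.8]
orientation: [2.38, 2.048, 0.014]
ft_force: [7.2, 24.2, -1.6]
width: 15.3
grasp_force: 14.9
```

```bash
python3 -c "
from h import *
where();print(ctrl.get_obs()['moment'],Ro.from_rotvec(ctrl.get_obs()['orientation']).as_matrix().round(3))
R,o,a=load();print(a)"; python3 meas.py|head -3;  python3 -c "
from h import *
im=np.load('pics/avg2.npz')['top'];cv2.imwrite('pics/c5.png',cv2.resize(im[120:210,240:350],None,fx=6,fy=6,interpolation=2)[:,:,::-1].clip(0,255).astype('uint8'))"
```

```text
stand xy [-98.   44.2] z 39.8 F stand [ 3.6 25. ] -1.6 w 15.3 g 14.9 t 11.875
[ 3.34502675 -1.37368647  0.04555329] [[ 0.149  0.989  0.008]
 [ 0.989 -0.149  0.005]
 [ 0.006  0.007 -1.   ]]
-0.14800564140385722
stand xy [-98.   44.2] z 39.8 F stand [ 3.6 25. ] -1.6 w 15.3 g 14.9 t 11.875
top bar x median -97.42 sd 0.09 n 23 y -96.0 -32.0
scene bar x median -98.31 sd 0.53 n 12 y -88.0 -46.0
```

View pics/c5.png

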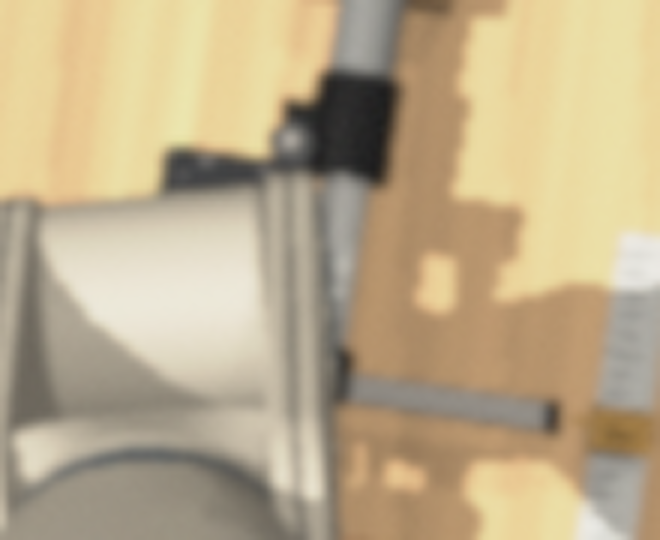

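>>> servo_tool:
  rows:
    - [0,0,0,0.003,0.002,0,14]
    - [0,0,0,0.003,0.002,0,12]
    - [0,0,0,0.003,0.002,0,12]
    - [0,0,0,0.003,0.002,0,12]
    - [0,0,0,0.003,0.002,0,12]

```text
t: 13.1
ee_pos: [568.4, 65.7, 39.8]
orientation: [2.38, 2.048, 0.014]
ft_force: [9.4, 19.5, -1.7]
width: 13.4
grasp_force: 34.9
```

```bash
python3 meas.py
```

```text
stand xy [-97.3  44.2] z 39.8 F stand [ 6.4 20.7] -1.7 w 13.4 g 34.9 t 13.1
top bar x median -97.45 sd 0.09 n 23 y -96.0 -32.0
scene bar x median -98.53 sd 0.5 n 12 y -88.0 -46.0
top arm 335 [ -96.3 -121.8]
top arm 336 [ -97.  -124.8]
top arm 337 [ -96.8 -127.7]
scene arm 296 [ -99.6 -134.3]
scene arm 297 [-100.  -130.7]
scene arm 298 [ -98.9 -126.1]
scene arm 299 [ -99.9 -122.8]
scene arm 300 [ -99.8 -118.8]
```

```bash
python3 -c "
from workcell import ctrl
print(ctrl.close_job())"
```

```text
the job is handed in; nothing more can be done
None
```

The job is handed in at about 13 s with the foot bar gripped about 1 mm from the pointer by both cameras; the lever took about 25 N without moving, so I judged it fully closed against its stop, though the gripper hid it from view at the end.

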